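# Loosen a lens retaining ring by its knurled rim

### The job

The magnifier lens under the ring with the red mark is due for cleaning: loosen that ring by running a fingertip along its knurled rim, anticlockwise seen from above, until the red mark comes round to the white band on the holder for the third time, and leave it at rest there with the mark's middle inside the band. Do not turn it well past the band that third time, as the ring would come off its thread, press only moderately, and keep off the glass. Nothing is to be picked up: leave the ring with the blue mark and everything else where they are.

Things in the scene. Friction and masses are not known exactly. Their poses are not given: they have to be found in the camera images.
- red_cell: the lens holder to work on: a dark round foot with a red stripe round its side, 128 mm across and 30 mm tall, screwed to the surface; origin at the centre of its underside, z up. On the foot's top, just outside the ring, a white band lies in the holder's own -x direction, 0.35 rad (20 degrees) to either side of it, 53 to 60 mm from the axis.
- red_hub (a point): point on the upright turning axis of the red-mark ring, 43 mm above the surface: mid-height of the knurled rim when tight. A fingertip pressed on the rim with about 5 N drags the ring round (drag about 0.06 N m); it stays where it is left.
- red_thread: the aluminium retaining ring with the red mark (this frame rises with it but does not turn): 100 mm across over 48 upright rounded ridges that stand 2 mm proud, 79 mm inside, 22 mm tall, too wide to pinch; origin on the axis at the ring's underside, 32 mm above the surface when tight, 2 mm above the foot. It rises 2 mm a turn. The rim is free all round.
- red_dot (a point): centre of the red mark, 21 mm along the ring and 7 mm wide, on the ring's top face 44 mm from the axis; turns with the ring; a red stripe below it marks the rim
- red_ring (a joint): turn of the red-mark ring in rad, growing anticlockwise seen from above (loosening). It is 0 where the mark's middle stands at the middle of the white band, and starts between -1.3 and -0.6 (mark clockwise of the band). The first meeting with the band is at 0, the second at 6.28, the third at 12.57.
- red_lens: the magnifier glass inside the red-mark ring, 74 mm wide, slightly domed; origin at the centre of its underside; its top is 44.5 mm above the surface, about 9 mm below the ring's top
- blue_cell: a second lens holder of the same shape and sizes, with a blue stripe and mark, to be left alone; origin at the centre of its underside
- blue_dot (a point): centre of the blue mark on the second holder's ring, 44 mm from its axis
- swab_cup: bystander: clear beaker of cotton swabs, 42 mm wide, 69 mm tall; loose, origin at the centre of its underside
- enamel_jar_1: bystander: small jar with a white screw lid, 42 mm wide, 58 mm tall; loose, origin at the centre of its underside
- puffer: bystander: orange rubber air puffer lying down, 42x88x42 mm; loose, origin at the centre of its underside
- blue_box: bystander: small open blue parts box, 44x64x15 mm; loose, origin at the centre of its underside
- loupe: bystander: black eye loupe with a brass band, 34 mm wide, 30 mm tall; loose, origin at the centre of its underside
- tweezers_fine: bystander: fine steel tweezers lying flat, 11x90x8 mm; loose, origin at the centre of its underside
- mortar_small: bystander: brown agate mortar, 60 mm wide, 30 mm tall; loose, origin at the centre of its underside

How it is judged:
By the outcome, as a careful person would: the job done as asked, in the order asked, and still so for the second after the job is handed in, with the robot touching nothing.
It also fails if it takes over 64 s, if anything falls off the work surface, if the arm or the gripper's body presses on something with over 40 N, if the wrist force passes 120 N, or if a joint passes its speed limit or range.

### The arm

A 6-joint arm with a two-finger parallel gripper is mounted at the origin on a cart in front of the work surface, level with it; the furniture and walls round the work are solid. World frame = base frame: x ahead of the robot, y to its left, z up, the work surface at z = 0. Lengths are in m, angles in rad, forces in N, time in s.
With the tool pointing down it reaches from about 0.4 to 0.825 m from the base axis. Payload 7 kg.
Tool frame: the origin (TCP) lies on the centre line of the jaws, within the pads' length; the fingertips stand 22 mm ahead of it and the grasp point (between the pads) lies 3 mm ahead of it; z points along the fingers, y is the direction in which the jaws open and shut (so a half turn about z gives the same grasp; the last joint's range is limited). The gripper opens to 85 mm and grips with 20 to 120 N. Pads are 22 mm wide; open, the fingers measure 114 mm over their backs; the gripper's body (76 mm by 85 mm) begins 54 mm behind the grasp point. The pads swing forward as they close: fully open they stand 13 mm farther back than shut.
Start: joints at [-1.027, 0.359, 0.012, 0, -1.224, -0.288], TCP at [0.171, -0.653, 0.253] pointing down, gripper open.
Joint ranges: [-3.07, 3.07], [-1.43, 2.12], [-1.02, 1.25], [-3.03, 1.67], [-3.05, -0], [-3.03, 3.03]. Speed limits (rad/s): [2.39, 2.39, 3.01, 3.14, 3.14, 3.14].

### API

Orientations are given as a rotation vector (axis times angle).
In Python, from workcell import robot gives the robot as it stands. Calls block until the motion is done:
- robot.move_ptp(position, orientation): joint-space move of the TCP to a pose.
- robot.move_linear(position, rot=None, vel=0.15): straight line of the TCP; rot=None keeps the orientation; vel is the mean speed in m/s.
- robot.movej(angles): joint-space move.
- robot.ungrasp() and robot.close(grip_force=None): open the fingers fully, or close them until they stop; grip_force is the grip in N (None keeps the last).
- robot.dwell(seconds).
- robot.inverse_kinematics(position, orientation): joint angles nearest the present ones, or None.
- robot.get_obs(): the state.
- robot.snapshot(name): name is "scene" or "top" or "wrist"; returns a dict with "img" (400x640x3 uint8, red, green, blue), "mtx" (3x3 intrinsics, pixels), "D" ([k1, k2, p1, p2, k3] as OpenCV has them; the pictures are not rectified), "rvec" (rotation vector, rad) and "tvec" (3), from world to camera coordinates, as OpenCV has them; the wrist camera has in their place "hand_eye" (4x4, takes a point from camera to tool coordinates, whose origin is the TCP and whose axes are the flange's). Camera axes: x right, y down, z forward; pixel columns grow to the right and rows downward; lengths in m; the calibration is good to about 2 mm. A picture is of the moment at which its call begins: read the wrist's pose just before it. There is no depth.
A pose or a line that the arm cannot do raises robot.MotionError and nothing moves.
- robot.hand_in(): hands the job in, once; it reports no verdict.
The state is a dict: "t": time; "joint_positions": joint angles; "joint_velocities": joint speeds; "joint_efforts": joint torques, N m; "eef_pos": TCP position; "eef_rot": TCP orientation; "ft_force": force on the tool from outside, world axes, zero at the start; "wrist_torque": the same for the moment, N m; "finger_gap": finger opening in m.
Only numpy, scipy, OpenCV 4.12 (cv2) and the standard library are available. Lean on these libraries where they do the work, as an engineer would, in place of code of your own. Each camera call takes 0.05 s, during which the arm holds its last target. There are 200 camera calls.

## Working session

There is one attempt and no reset: what is moved stays moved. The work goes in short steps, each a Python script; the robot and the scene stay as the last script left them, time stands still between calls to the robot, and variables do not carry over. Pictures are saved under pics/ and viewed, about 8 in all and at most 12, crops included, and the job is handed in when it is done.

```bash
mkdir -p pics; ls; python3 - <<'E'
from workcell import robot
import cv2
for n in("scene","top"):
    s=robot.snapshot(n); cv2.imwrite(f"pics/{n}0.png",s["img"][:,:,::-1]); print(n,s["mtx"].tolist(),s["D"],s["rvec"],s["tvec"])
o=robot.get_obs(); print(o)
E
```

```text
pics
scene [[435.40817645885807, 0.0, 319.32781871900926], [0.0, 435.40817645885807, 196.59250876558372], [0.0, 0.0, 1.0]] [-0.01550851  0.          0.          0.          0.        ] [ 0.93046345 -2.43098802  1.12815108] [0.43253428 0.22298989 1.1328005 ]
top [[502.5496829833289, 0.0, 323.2732538044693], [0.0, 502.5496829833289, 204.04994025474895], [0.0, 0.0, 1.0]] [-0.10700325  0.          0.          0.          0.        ] [ 2.1783345  -2.14344578  0.14357726] [0.08158811 0.5534017  1.48376946]
{'t': 0.1, 'joint_positions': array([-1.02687613e+00,  3.59318564e-01,  1.11579834e-02, -3.17394795e-04,
       -1.22409645e+00, -2.88121562e-01]), 'joint_velocities': array([-0.00123999, -0.00092013,  0.00297838,  0.00053053,  0.00186939,
       -0.00017886]), 'joint_efforts': array([-2.34974628e-03, -5.84764946e+01,  2.94105542e+01,  6.95453390e+00,
       -3.21752494e-03,  2.07909785e-06]), 'eef_pos': array([ 0.17068207, -0.65265531,  0.25245688]), 'eef_rot': array([ 4.00504046e-01, -3.11563829e+00, -2.28796722e-03]), 'ft_force': array([ 1.07238827, -0.28659558, -0.67596238]), 'wrist_torque': array([ 0.0154002 , -0.01232239,  0.0007763 ]), 'finger_gap': 0.0852419659944303}
```

View pics/top0.png

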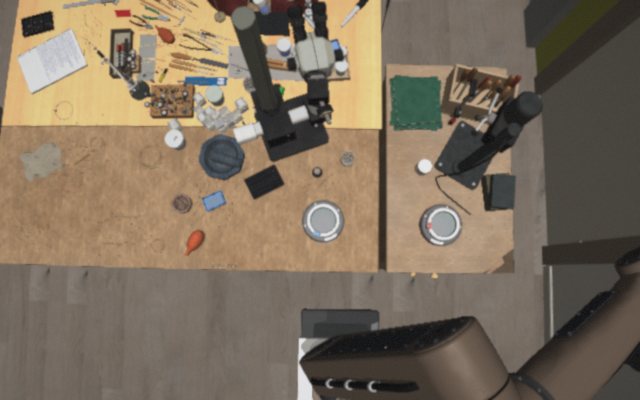

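View pics/scene0.png

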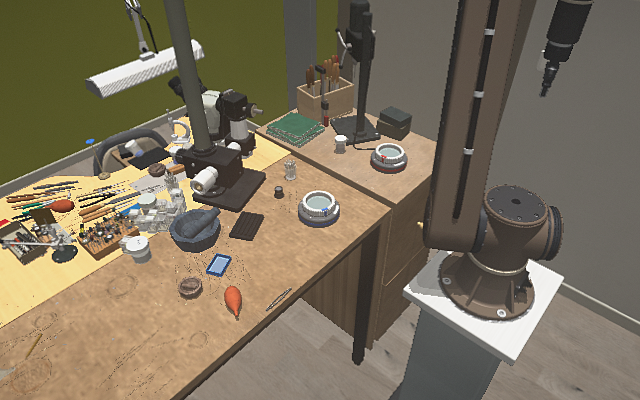

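The top picture shows the blue-mark cell at about (323,221) and the red-mark one at about (442,225), alone on the right-hand table. I'll locate it and enlarge it.

```bash
cat > h.py <<'E'
import numpy as np, cv2
from scipy.spatial.transform import Rotation as R
def ray(s,uv):
    p=cv2.undistortPoints(np.array([[uv]],float),s["mtx"],s["D"])[0,0]
    Rm=cv2.Rodrigues(np.array(s["rvec"],float))[0]; t=np.array(s["tvec"],float).ravel()
    return -Rm.T@t, Rm.T@np.array([p[0],p[1],1])
def onz(s,uv,z):
    c,d=ray(s,uv); return c+d*(z-c[2])/d[2]
def wrist(s,o):
    T=np.eye(4);T[:3,:3]=R.from_rotvec(o["eef_rot"]).as_matrix();T[:3,3]=o["eef_pos"]
    M=np.linalg.inv(T@np.array(s["hand_eye"])); s["rvec"]=cv2.Rodrigues(M[:3,:3])[0]; s["tvec"]=M[:3,3]; return s
def proj(s,P): return cv2.projectPoints(np.array(P,float).reshape(-1,3),np.array(s["rvec"],float),np.array(s["tvec"],float),s["mtx"],s["D"])[0][:,0]
def crop(s,x,y,w,h,k,f): cv2.imwrite(f,cv2.resize(s["img"][y:y+h,x:x+w,::-1],None,fx=k,fy=k,interpolation=cv2.INTER_CUBIC))
E
python3 - <<'E'
from workcell import robot
from h import *
s=robot.snapshot("top")
for n,uv,z in(("redring",(442,225),.05),("blue",(323,221),.05),("jar",(425,166),.05),("tableL",(387,225),0),("front",(442,272),0),("box",(500,192),0.04),("press",(515,125),.2)): print(n,onz(s,uv,z).round(3))
crop(s,390,150,130,125,5,"pics/c1.png")
for a in np.arange(0,3): pass
q=robot.get_obs()["joint_positions"]
E
```

```text
redring [ 0.493 -0.266  0.05 ]
blue [0.499 0.091 0.05 ]
jar [ 0.672 -0.217  0.05 ]
tableL [ 0.494 -0.107  0.   ]
front [ 0.352 -0.277  0.   ]
box [ 0.598 -0.451  0.04 ]
press [ 0.764 -0.443  0.2  ]
```

View pics/c1.png

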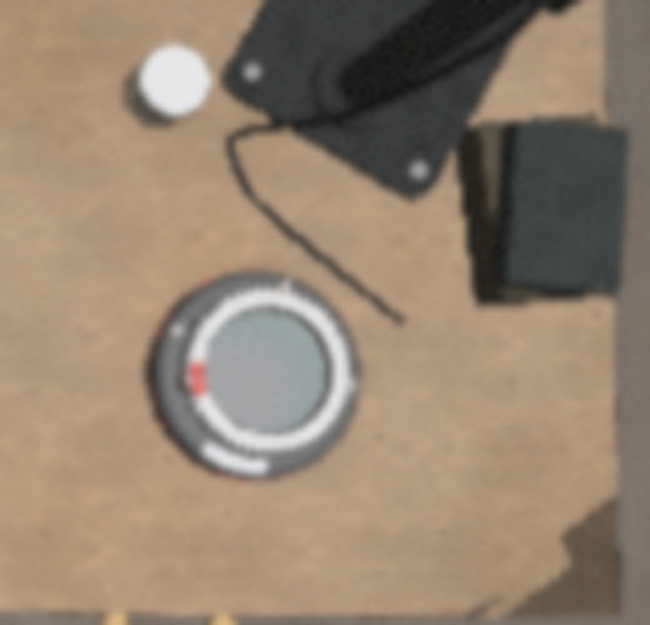

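Enlarged, the ring is centred near full-image (444,224). The white band is at (437,242) toward the robot, and the red mark at (430,226) sits clockwise of it. Next I'll move above the ring and look with the wrist camera, and scan IK for the strokes.

```bash
cat >> h.py <<'E'
def rv(psi):
    y=np.array([np.cos(psi),np.sin(psi),0]);z=np.array([0,0,-1.]);return R.from_matrix(np.c_[np.cross(y,z),y,z]).as_rotvec()
E
python3 - <<'E'
from workcell import robot
from h import *
s=robot.snapshot("top"); C=onz(s,(444,223.6),.054); B=onz(s,(390+235/5,150+459/5),.03);M=onz(s,(390+198/5,150+378/5),.054)
print(C,B,M)
robot.move_ptp([C[0]-.06,C[1],.27],rv(1.8))
o=robot.get_obs(); print(o["t"],o["joint_positions"].round(2),o["eef_pos"].round(4))
s=robot.snapshot("wrist"); cv2.imwrite("pics/w1.png",s["img"][:,:,::-1]); s=wrist(s,o); print(np.array(s["hand_eye"]).round(3).tolist(),proj(s,[C,B,M]).round(0))
for k in range(2):
  print(k)
  for f in np.arange(-1.6,6.3,.4):
    q=robot.inverse_kinematics([C[0]+.065*np.cos(f),C[1]+.065*np.sin(f),.062],rv(f+k*np.pi/2)); print(round(f,1),None if q is None else np.round(q,2))
E
```

```text
[ 0.49662353 -0.27140624  0.054     ] [ 0.44320491 -0.25531059  0.03      ] [ 0.49000197 -0.2277378   0.054     ]
1.9 [-0.17  0.08 -0.31  0.   -1.18 -1.17] [ 0.4365 -0.272   0.2699]
[[-0.0, -0.963, -0.269, 0.069], [1.0, -0.0, 0.0, -0.0], [-0.001, -0.269, 0.963, -0.12], [0.0, 0.0, 0.0, 1.0]] [[306. 236.]
 [333. 183.]
 [350. 239.]]
0
-1.6 [-0.27  0.42 -0.39  0.   -0.76  1.81]
-1.2 [-0.25  0.45 -0.34  0.   -0.78  2.19]
-0.8 [-0.22  0.46 -0.31  0.   -0.8   2.56]
-0.4 [-0.18  0.46 -0.31  0.   -0.8   2.92]
-0.0 [-0.14  0.45 -0.33  0.   -0.79 -3.  ]
0.4 [-0.1   0.43 -0.36 -0.   -0.77 -2.65]
0.8 [-0.06  0.41 -0.41  0.   -0.75 -2.28]
1.2 [-0.04  0.37 -0.47  0.   -0.73 -1.91]
1.6 [-0.03  0.34 -0.53  0.   -0.71 -1.51]
2.0 [-0.04  0.31 -0.57  0.   -0.69 -1.1 ]
2.4 [-0.08  0.29 -0.6   0.   -0.68 -0.66]
2.8 [-0.13  0.29 -0.6   0.   -0.68 -0.21]
3.2 [-0.18  0.31 -0.58  0.   -0.68  0.24]
3.6 [-0.23  0.33 -0.54  0.   -0.7   0.69]
4.0 [-0.26  0.37 -0.48 -0.   -0.72  1.12]
4.4 [-0.27  0.4  -0.42  0.   -0.75  1.53]
4.8 [-0.27  0.43 -0.37  0.   -0.77  1.93]
5.2 [-0.24  0.45 -0.33  0.   -0.79  2.3 ]
5.6 [
[... 192 characters left out ...]
0.   -0.8  -2.15]
-0.4 [-0.18  0.46 -0.31  0.   -0.8  -1.79]
-0.0 [-0.14  0.45 -0.33  0.   -0.79 -1.43]
0.4 [-0.1   0.43 -0.36  0.   -0.77 -1.08]
0.8 [-0.06  0.41 -0.41  0.   -0.75 -0.71]
1.2 [-0.04  0.37 -0.47  0.   -0.73 -0.33]
1.6 [-0.03  0.34 -0.53  0.   -0.71  0.06]
2.0 [-0.04  0.31 -0.57  0.   -0.69  0.47]
2.4 [-0.08  0.29 -0.6   0.   -0.68  0.91]
2.8 [-0.13  0.29 -0.6   0.   -0.68  1.36]
3.2 [-0.18  0.31 -0.58  0.   -0.68  1.81]
3.6 [-0.23  0.33 -0.54  0.   -0.7   2.26]
4.0 [-0.26  0.37 -0.48  0.   -0.72  2.69]
4.4 None
4.8 [-0.27  0.43 -0.37 -0.   -0.77 -2.79]
5.2 [-0.24  0.45 -0.33  0.   -0.79 -2.41]
5.6 [-0.21  0.46 -0.31  0.   -0.8  -2.04]
6.0 [-0.17  0.46 -0.31  0.   -0.8  -1.69]
```

View pics/w1.png

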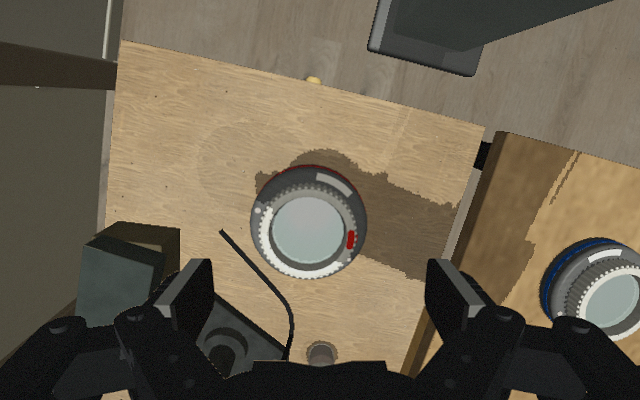

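Wrist view: the ring is centred near (309,232), the red mark is at (351,240) and the white band at (334,184). I'll overlay the model to refine the centre.

```bash
python3 - <<'E'
from workcell import robot
from h import *
o=robot.get_obs(); s=wrist(robot.snapshot("wrist"),o); im=s["img"]
C=np.array([.4966,-.2714])
hsv=cv2.cvtColor(im,cv2.COLOR_RGB2HSV).astype(int)
H,S,V=hsv[...,0],hsv[...,1],hsv[...,2]
def cen(m,box):
    x,y,w,h=box;sub=m[y:y+h,x:x+w];v,u=np.nonzero(sub);return u.mean()+x,v.mean()+y,len(u)
r=cen(((H<8)|(H>172))&(S>150)&(V>110),(335,215,30,45)); w=cen((S<40)&(V>190),(305,165,55,35)); print(r,w)
def P(r,z): a=np.linspace(0,2*np.pi,120);return np.c_[C[0]+r*np.cos(a),C[1]+r*np.sin(a),0*a+z]
k=5;x0,y0=235,150
big=cv2.resize(im[y0:y0+145,x0:x0+150,::-1],None,fx=k,fy=k,interpolation=cv2.INTER_CUBIC)
for rr,z,c in((.050,.054,(0,255,0)),(.0395,.054,(0,255,255)),(.064,.03,(255,0,0)),(.064,0,(255,0,255))):
    p=(proj(s,P(rr,z))-[x0,y0]+.5)*k; cv2.polylines(big,[p.astype(int)],True,c,1)
cv2.imwrite("pics/w2.png",big)
print(onz(s,r[:2],.054),onz(s,w[:2],.030))
E
```

```text
(np.float64(350.27027027027026), np.float64(239.6216216216216), 111) (np.float64(nan), np.float64(nan), 0)
[ 0.49068566 -0.22723336  0.054     ] [nan nan nan]<stdin>:8: RuntimeWarning: Mean of empty slice.
  ret = ret.dtype.type(ret / rcount)
```

View pics/w2.png

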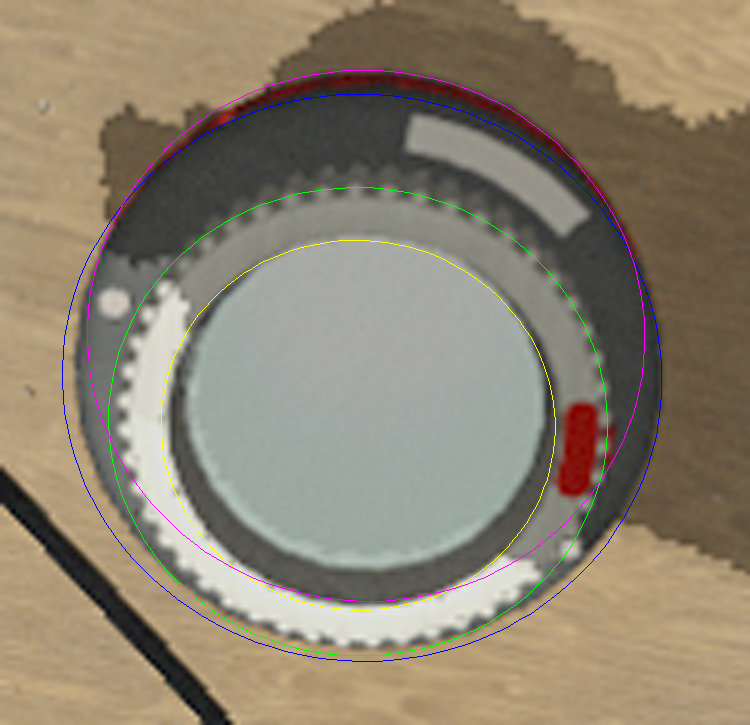

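```bash
cat >> h.py <<'E'
from workcell import robot
C=np.array([.4948,-.2706]); ZT=.060
def pos(f,r,z=ZT): return [C[0]+r*np.cos(f),C[1]+r*np.sin(f),z]
def frc(f,b=np.zeros(3),n=3):
    F=[]
    for i in range(n):
        F.append(robot.get_obs()["ft_force"]); robot.dwell(.01)
    F=np.mean(F,0)-b; e=np.array([np.cos(f),np.sin(f)]); return F@[*e,0],F@[-e[1],e[0],0],F   # normal(outward), tangential
E
python3 - <<'E'
from h import *
s=robot.snapshot("wrist"); s=wrist(s,robot.get_obs()); b=onz(s,(334.4,184.4),.03); print(b,np.arctan2(b[1]-C[1],b[0]-C[0]))
robot.close(20)
f=.8
robot.move_ptp(pos(f,.085,.13),rv(f))
robot.move_linear(pos(f,.085),vel=.12)
robot.dwell(.2)
b=frc(f,n=8)[2]; print("base",b,robot.get_obs()["finger_gap"],robot.get_obs()["t"])
r=.069; robot.move_linear(pos(f,r),vel=.08)
while r>.055:
    fn,ft,_=frc(f,b); print(round(r,4),round(fn,2),round(ft,2))
    if fn>5: break
    r-=.0007; robot.move_linear(pos(f,r),vel=.03)
robot.dwell(.15); print(frc(f,b)); np.save("b.npy",b)
o=robot.get_obs(); print(o["t"],o["eef_pos"]-pos(f,r))
E
```

```text
[ 0.44399191 -0.25404215  0.03      ] 2.8265560397959812
base [-0.3828015  -0.05892271  0.27419571] -9.43048796587913e-05 4.875
0.069 0.52 -0.9
0.0683 0.45 -0.26
0.0676 -0.05 -0.21
0.0669 0.66 0.31
0.0662 0.73 0.1
0.0655 0.63 -0.42
0.0648 1.85 0.41
0.0641 5.44 0.17
(np.float64(5.490643857388813), np.float64(1.1098349425148202), array([ 3.02922156,  4.71197626, -0.62984475]))
7.35 [0.00052323 0.00024862 0.00012471]
```

```bash
cat >> h.py <<'E'
def mark(z=.054,cam="wrist"):
    o=robot.get_obs(); s=robot.snapshot(cam)
    if cam=="wrist": s=wrist(s,o)
    hsv=cv2.cvtColor(s["img"],cv2.COLOR_RGB2HSV).astype(int); H,S,V=hsv[...,0],hsv[...,1],hsv[...,2]
    v,u=np.nonzero(((H<8)|(H>172))&(S>130)&(V>80))
    P=np.array([onz(s,(a,b),z)[:2]-C for a,b in zip(u,v)]).reshape(-1,2); rr=np.hypot(*P.T); k=(rr>.040)&(rr<.048)
    P=P[k]
    if len(P)<5: return None,len(P),s
    m=P.mean(0); return np.arctan2(m[1],m[0]),len(P),s
def stroke(f,f1,r,b,step=.15,vel=.05,Ft=7,log=True):
    L=[]
    while f<f1-1e-6:
        f=min(f+step,f1); robot.move_linear(pos(f,r),rv(f),vel=vel)
        fn,ft,_=frc(f,b,2); L.append((round(f,2),round(r*1e3,1),round(fn,1),round(ft,1)))
        if fn>18: print("HIGH",fn); r+=.001
        r+=np.clip((fn-Ft)*8e-5,-4e-4,6e-4)
    if log: print(*L)
    return f,r
E
python3 - <<'E'
from h import *
b=np.load("b.npy")
a,n,s=mark(); print("mark",a,n)
f,r=stroke(.8,1.7,.0640,b)
print(robot.get_obs()["t"],r)
a,n,s=mark(); print("mark",a,n); cv2.imwrite("pics/w3.png",s["img"][:,:,::-1])
print(robot.get_obs()["finger_gap"])
E
```

```text
mark 1.6702656631347184 975
(0.95, 64.0, np.float64(5.2), np.float64(0.4)) (1.1, np.float64(63.9), np.float64(5.6), np.float64(0.4)) (1.25, np.float64(63.7), np.float64(5.5), np.float64(0.5)) (1.4, np.float64(63.6), np.float64(4.8), np.float64(0.4)) (1.55, np.float64(63.4), np.float64(4.4), np.float64(0.1)) (1.7, np.float64(63.2), np.float64(3.4), np.float64(0.3))
9.55 0.06294697208845682
mark 2.6039075247900634 898
0.0003244706489091115
```

View pics/w3.png

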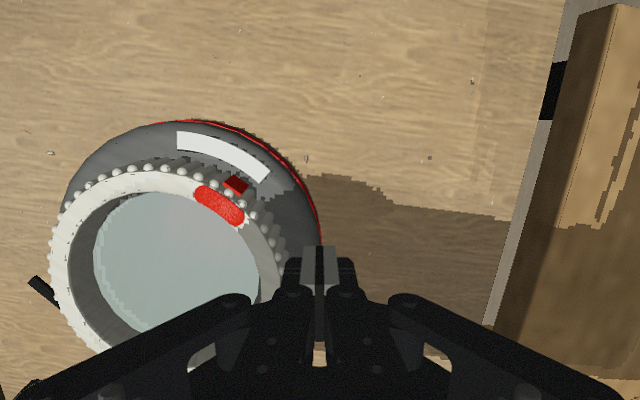

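The picture shows the red mark at (218,205), turned close to the white band at (223,155), with the fingertip on the rim and off the glass. The ring follows the fingertip almost 1:1 at about 5 N, so I'll continue this stroke.

```bash
sed -i 's/8e-5,-4e-4,6e-4/12e-5,-5e-4,8e-4/' h.py; python3 - <<'E'
from h import *
b=np.load("b.npy"); r=.0629; f=1.7
for f1 in (2.9,4.1,5.3):
    f,r=stroke(f,f1,r,b,step=.2,vel=.08,Ft=6.5)
    a,n,s=mark(); print("mark",a,n,"t",robot.get_obs()["t"])
E
```

```text
(1.9, 62.9, np.float64(1.7), np.float64(1.2)) (2.1, np.float64(62.4), np.float64(2.9), np.float64(1.4)) (2.3, np.float64(62.0), np.float64(2.0), np.float64(1.0)) (2.5, np.float64(61.5), np.float64(3.2), np.float64(0.4)) (2.7, np.float64(61.1), np.float64(3.1), np.float64(0.6)) (2.9, np.float64(60.7), np.float64(4.1), np.float64(1.4))
mark -2.5617416377591318 858 t 11.85
(3.1, np.float64(60.4), np.float64(4.7), np.float64(0.1)) (3.3, np.float64(60.2), np.float64(5.0), np.float64(0.9)) (3.5, np.float64(60.0), np.float64(6.9), np.float64(1.4)) (3.7, np.float64(60.0), np.float64(7.4), np.float64(1.2)) (3.9, np.float64(60.1), np.float64(8.8), np.float64(1.2)) (4.1, np.float64(60.4), np.float64(8.4), np.float64(1.8))
mark -1.3702129893855548 967 t 14.1
(4.3, np.float64(60.6), np.float64(8.6), np.float64(1.4)) (4.5, np.float64(60.9), np.float64(6.5), np.float64(0.9)) (4.7, np.float64(60.9), np.float64(6.6), np.float64(1.0)) (4.9, np.float64(60.9), np.float64(6.2), np.float64(1.1)) (5.1, np.float64(60.9), np.float64(6.6), np.float64(1.5)) (5.3, np.float64(60.9), np.float64(5.6), np.float64(1.1))
mark -0.1771413249934354 953 t 16.35
```

```bash
cat >> h.py <<'E'
CO=C+np.array([.0012,.0012])
def pos(f,r,z=ZT): return [CO[0]+r*np.cos(f),CO[1]+r*np.sin(f),z]
def rewind(f,f0,z=.061):
    robot.move_linear(pos(f,.078),vel=.1); robot.move_linear(pos(f,.078,.12),vel=.2)
    robot.move_ptp(pos(f0,.078,.12),rv(f0)); robot.move_linear(pos(f0,.078,z),vel=.2)
    robot.dwell(.1); b=frc(f0,n=6)[2]; r=.0645; robot.move_linear(pos(f0,r,z),vel=.08)
    while r>.057:
        fn=frc(f0,b,2)[0]
        if fn>4: break
        r-=.0007; robot.move_linear(pos(f0,r,z),vel=.05)
    print("contact r",r,fn,"base",b); return r,b
E
python3 - <<'E'
from h import *
r,b=rewind(5.3,.7); f=.7; np.save("b.npy",b)
a,n,s=mark(); print("mark",a,n,robot.get_obs()["t"])
f,r=stroke(f,1.5,r,b,step=.2,vel=.08,Ft=6.5)
a,n,s=mark(); print("mark",a,n,r,"t",robot.get_obs()["t"])
E
```

```text
contact r 0.06239999999999999 4.7106392762408795 base [ 0.20033583 -0.14900346  0.18972519]
mark None 0 22.8583
(0.9, 62.4, np.float64(5.4), np.float64(1.3)) (1.1, np.float64(62.3), np.float64(5.9), np.float64(0.7)) (1.3, np.float64(62.2), np.float64(5.8), np.float64(2.0)) (1.5, np.float64(62.1), np.float64(6.2), np.float64(0.9))
mark None 0 0.06207854862985032 t 24.375
```

```bash
python3 - <<'E'
from h import *
b=np.load("b.npy"); r=.0621; f=1.5
for f1 in (3.1,4.3,5.35):
    f,r=stroke(f,f1,r,b,step=.2,vel=.08,Ft=6.5)
    a,n,s=mark(.056); print("mark",a,n,r,"t",robot.get_obs()["t"])
    cv2.imwrite(f"pics/s2_{f1}.png",s["img"][:,:,::-1])
E
```

```text
(1.7, 62.1, np.float64(4.1), np.float64(2.0)) (1.9, np.float64(61.8), np.float64(4.7), np.float64(0.8)) (2.1, np.float64(61.6), np.float64(4.0), np.float64(1.8)) (2.3, np.float64(61.3), np.float64(4.9), np.float64(0.7)) (2.5, np.float64(61.1), np.float64(5.4), np.float64(0.6)) (2.7, np.float64(61.0), np.float64(5.4), np.float64(1.0)) (2.9, np.float64(60.9), np.float64(6.0), np.float64(0.5)) (3.1, np.float64(60.8), np.float64(6.5), np.float64(1.3))
mark None 0 0.06078820884570268 t 27.3583
(3.3, np.float64(60.8), np.float64(7.3), np.float64(0.6)) (3.5, np.float64(60.9), np.float64(8.3), np.float64(0.9)) (3.7, np.float64(61.1), np.float64(8.7), np.float64(1.3)) (3.9, np.float64(61.4), np.float64(9.2), np.float64(1.0)) (4.1, np.float64(61.7), np.float64(8.4), np.float64(1.1)) (4.3, np.float64(61.9), np.float64(7.4), np.float64(1.4))
mark None 0 0.06203054361937978 t 29.6083
(4.5, np.float64(62.0), np.float64(5.6), np.float64(0.6)) (4.7, np.float64(61.9), np.float64(7.0), np.float64(0.3)) (4.9, np.float64(62.0), np.float64(6.2), np.float64(1.1)) (5.1, np.float64(62.0), np.float64(5.9), np.float64(0.7)) (5.3, np.float64(61.9), np.float64(5.4), np.float64(0.9)) (5.35, np.float64(61.7), np.float64(6.3), np.float64(-0.2))
mark None 0 0.061721605774158764 t 31.7583
```

```bash
cat >> h.py <<'E'
E
python3 - <<'E'
from h import *
f=5.35;f0=.7
robot.move_linear(pos(f,.078),vel=.1); robot.move_linear(pos(f,.078,.12),vel=.2)
print([mark(.0565,c)[:2] for c in("wrist","top","scene")])
robot.move_ptp(pos(f0,.078,.12),rv(f0)); robot.dwell(.05)
R3=[mark(.0565,c) for c in("wrist","top","scene")]; print([x[:2] for x in R3],robot.get_obs()["t"])
im=[cv2.resize(x[2]["img"][:,:,::-1],(400,250)) for x in R3[:2]]
t=R3[1][2]["img"][150:275,390:520,::-1]; t=cv2.resize(t,(260,250)); u=R3[2][2]["img"][120:190,340:440,::-1];u=cv2.resize(u,(357,250))
cv2.imwrite("pics/m.png",np.vstack([np.hstack(im),np.hstack([t,u,np.zeros((250,183,3),np.uint8)])]))
E
```

```text
[(np.float64(-1.7937427926540932), 300), (None, 0), (None, 4)]
[(np.float64(-1.8346958750990012), 358), (None, 1), (None, 4)] 36.8833
```

View pics/m.png

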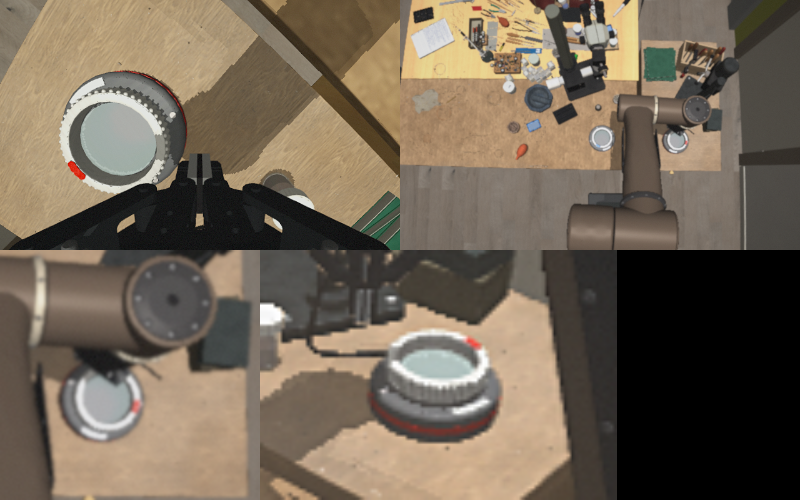

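The composite shows the red mark on the right of the ring in all views, at world angle about −1.81 rad. That puts the ring at 7.93 rad, as predicted, so one more stroke of 4.64 rad is needed. I'll stop short and check first.

```bash
python3 - <<'E'
from h import *
f=.7;z=.0625
robot.move_linear(pos(f,.078,z),vel=.2); robot.dwell(.1); b=frc(f,n=6)[2]; r=.0633; robot.move_linear(pos(f,r,z),vel=.1)
while r>.058:
    fn=frc(f,b,2)[0]
    if fn>4: break
    r-=.0006; robot.move_linear(pos(f,r,z),vel=.05)
print("contact",r,fn,robot.get_obs()["t"])
p0=pos
import h; h.pos=lambda f,r,zz=z:p0(f,r,zz)
for f1 in (1.9,3.1,4.3,5.1):
    f,r=stroke(f,f1,r,b,step=.2,vel=.08,Ft=6.5,log=f1>5)
    a,n,s=mark(.058); print("mark",a,n,r,"t",robot.get_obs()["t"])
a=[mark(.058,c)[:2] for c in("top","scene")]; print(a,b); np.save("b.npy",b)
cv2.imwrite("pics/w5.png",np.hstack([cv2.resize(s["img"][:,:,::-1],(480,300)),cv2.resize(robot.snapshot("scene")["img"][120:190,340:440,::-1],(320,300))]))
E
```

```text
contact 0.06209999999999999 4.707558585618868 38.3167
mark -0.6572407581171981 588 0.06136704425659716 t 40.5667
mark 0.48626359044836637 656 0.06052855626465966 t 42.8167
mark 1.6824385750716577 624 0.061991841648377496 t 45.0667
(4.5, np.float64(62.0), np.float64(7.2), np.float64(1.3)) (4.7, np.float64(62.1), np.float64(7.4), np.float64(1.2)) (4.9, np.float64(62.2), np.float64(6.3), np.float64(0.7)) (5.1, np.float64(62.2), np.float64(6.9), np.float64(0.6))
mark 2.5018510937381024 575 0.0622042441425487 t 46.5833
[(None, 0), (np.float64(2.4688763049178832), 5)] [-0.08296208  0.41579276  0.63306501]
```

View pics/w5.png

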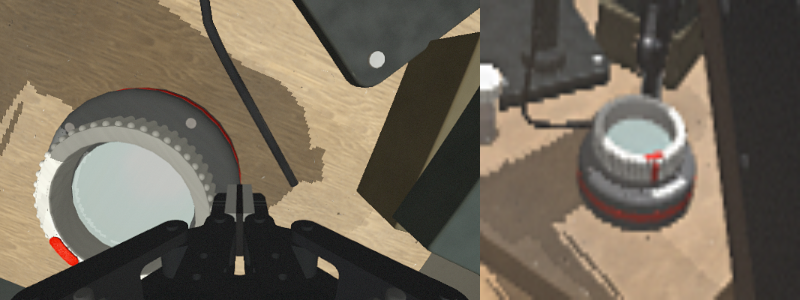

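The red mark is on the left of the wrist view at angle 2.50 rad, 0.325 rad short of the band at 2.827. I'll turn the remainder, retract and check.

```bash
python3 - <<'E'
from h import *
import h
b=np.load("b.npy"); z=.0625; p0=pos; h.pos=lambda f,r,zz=z:p0(f,r,zz)
f,r=stroke(5.1,5.42,.0622,b,step=.16,vel=.05,Ft=6)
print(mark(.058)[:2])
robot.move_linear(p0(f,.078,z),vel=.1); robot.move_linear(p0(f,.085,.17),vel=.2)
robot.move_ptp([C[0]-.06,C[1],.27],rv(1.8)); robot.dwell(.1)
a,n,s=mark(.058); print(a,n,robot.get_obs()["t"])
print(proj(s,[[*C,.058]]))
crop(s,235,140,150,150,5,"pics/w6.png")
E
```

```text
(5.26, 62.2, np.float64(5.9), np.float64(-0.2)) (5.42, np.float64(62.2), np.float64(5.5), np.float64(0.3))
(np.float64(2.82726559868429), 557)
2.833113814351936 121 51.75
[[305.28567074 236.76819266]]
```

View pics/w6.png

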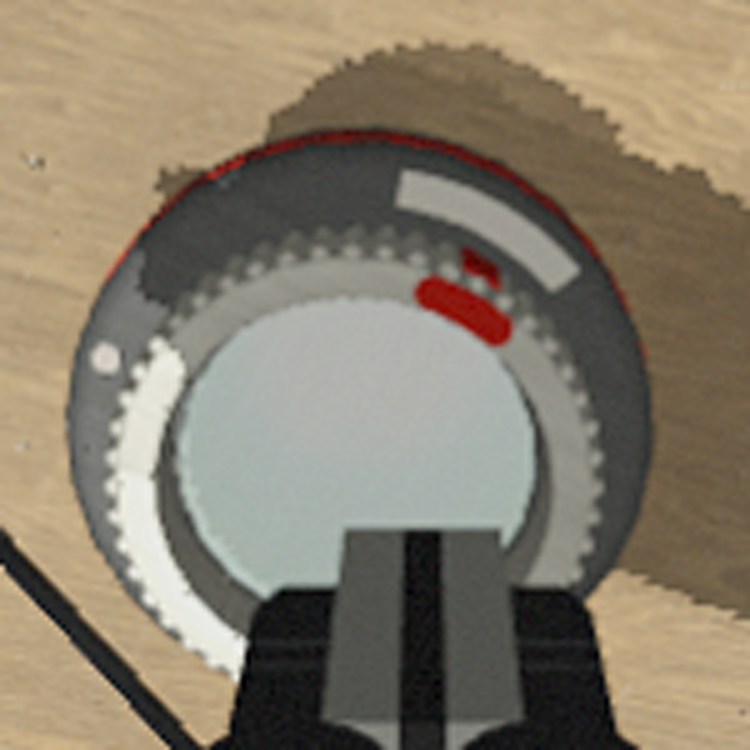

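The crop shows the red mark at (463,312) directly facing the middle of the white band at (490,225), and the gripper well clear of the ring. Handing in.

```bash
python3 -c "
from workcell import robot
print(robot.hand_in(), robot.get_obs()['t'])"
```

```text
the job is handed in; nothing more can be done
the job is handed in; nothing more can be done
```

I loosened the red-mark ring anticlockwise in three fingertip strokes along the rim, with the gripper closed. The measured press stayed between about 2 and 9 N, below your 5 N mark for part of the first stroke, and the ring followed the finger nearly 1:1.

**Final position:** the mark went past the band twice and was left at rest at the third meeting. The last wrist pictures put it at 2.83 rad against the band's middle at 2.83 rad, so it is centred to within a few hundredths of a radian. The arm had already been withdrawn at that point, about 52 s in.

**Checks that fell short:**
- The contact radius suggested my estimate of the ring's centre is 1–2 mm off, which could shift the angle by about 0.04 rad. The band reaches 0.35 rad to either side, so this does not matter.
- During the second stroke the mark was hidden behind the gripper. I confirmed its angle from pictures right after that stroke.
- The top camera could not see the mark late in the job, so the final check rests on the wrist camera.

I ran no separate final check on the blue-mark ring or the bystanders. The arm was not sent near the blue-mark ring, and it touched nothing but the rim as far as I could tell.

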